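# Set the seal time on a pouch sealer four clicks higher and lock the dial

### The arm

A 6-joint arm with a two-finger parallel gripper is mounted at the origin on a cart in front of the work surface, level with it; the furniture and walls round the work are solid. World frame = base frame: x ahead of the robot, y to its left, z up, the work surface at z = 0. Lengths are in m, angles in rad, forces in N, time in s.
With the tool pointing down it reaches from about 0.35 to 0.775 m from the base axis. Payload 7.3 kg.
Tool frame: the origin (TCP) lies at the very end of the fingers, on their centre line; the grasp point (between the pads) lies 19 mm behind it; z points along the fingers, y is the line along which they close (so a half turn about z gives the same grasp; the last joint's range is limited). The gripper opens to 92 mm and grips with 3 to 60 N. Pads are 19 mm wide; open, the fingers measure 130 mm over their backs; the gripper's body (75 mm by 190 mm) begins 47 mm behind the grasp point.
Start: joints at [-1.304, 0.342, 1.524, -0, 1.275, -0.146], TCP at [0.211, -0.481, 0.227] pointing down, gripper open.
Joint ranges: [-2.53, 2.53], [-0.77, 2.02], [0.04, 2.7], [-1, 4.14], [0.28, 2.66], [-3.11, 3.11]. Speed limits (rad/s): [2.57, 2.57, 3.14, 3.14, 3.14, 3.14].

### API

Orientations are given as [roll, pitch, yaw] about the fixed x, y, z axes, in that order (R = Rz(yaw) Ry(pitch) Rx(roll)).
In Python, from cell import robot gives the robot as it stands. The module is installed in compiled form; this text tells all that it offers.
- The arm moves only by the tool arm_command, never from a script. Its argument "moves" is a list of rows, each a list of 3 entries, a list of its own where there are three numbers: the shift along the tool's x, y, z in m, then the turn, a rotation vector about the tool's x, y, z in rad, then the finger opening in m, from 0 to 0.0918. In form: [[[dx, dy, dz], [ax, ay, az], claw], ...]. A call has exactly 5 rows; each row is the pose to reach, as a shift and turn from the pose commanded when the call began, along the tool's axes at that moment; what a row does not reach only later rows make up. A row lasts 1/10 s, in which the tool goes at most 50 mm and 8.59 degrees, less where a joint would pass 70% of its speed; a pose out of reach is approached as far as the arm can. A call with a gripper value outside its range is refused whole. The fingers move at their own pace and stop on an object; "squeeze" is the grip in N (left out, the last holds). Time passes only in rows, so rows that repeat a pose let the fingers close, or fill a call up. It gives the time, the measured TCP pose, the force, the opening and the grip force at its end, in the units of the state.
- robot.observe(): the state, without advancing time (a new reading comes with each control period).
- robot.read_camera(name): name is "side" or "top"; returns the picture (480x640x3 uint8, red, green, blue); there is no depth.
- robot.camera_model(name): a dict with "fx", "fy", "cx", "cy" (pixels), "R" (3x3) and "t" (3): a world point X has camera coordinates R X + t. Camera axes: x right, y down, z forward; pixel columns grow to the right and rows downward; lengths in m; the calibration is good to about 2 mm. A picture is of the moment at which its call begins. camera_model takes no time and is no camera call.
- robot.hand_in(): hands the job in; it is judged then, once.
The state is a dict: "time": time; "qpos": joint angles; "qvel": joint speeds; "joint_efforts": joint torques, N m; "tool_pos": TCP position; "tool_rot": TCP orientation; "contact_force": force on the tool from outside, world axes, zero at the start; "torque": the same for the moment, N m; "opening": finger opening in m; "grip_force": force on a finger pad.
Only numpy, scipy, OpenCV 4.12 (cv2) and the standard library are available. Lean on these libraries where they do the work, as an engineer would, in place of code of your own. Each camera call takes 0.05 s, during which the arm holds its last target. There are 200 camera calls.

### The job

The next foil pouches are thicker, so the pouch sealer must heat longer: with a fingertip push the pointer of its click-stop dial exactly four clicks clockwise from where it stands, counting the clicks and not going past the fourth. Then push the dial's lock slide fully home towards the dial with a fingertip, so that the setting cannot shift. Push gently, pinch and lift nothing, leave the bottle, pouch, tray and pin beside the sealer alone, and take the hand away.

Things in the scene. Friction and masses are not known exactly. Their poses are not given: they have to be found in the camera images.
- sealer: heavy pouch sealer that does not move: white box 190 x 126 mm, flat top (deck) 48 mm above the table. Origin: centre of its underside; x runs from its front end (nearer the robot) to its rear, y to its left, z up. Its grey sealing arm lies shut along the right edge (y -0.077 to -0.028, to 32 mm above the deck). Dial axle at x -0.045, y 0.022; the lock slide is behind the dial on the line y 0.022
- dial (a joint): dial angle, rad, growing clockwise seen from above. One click is 0.524 (30 degrees): it rests at 0, 0.524 ... 4.19 (click 8, end) and starts at click 0 to 3. At 0 the pointer is 120 degrees counter-clockwise of the sealer's x axis. Leaving a click takes about 0.1 N m (4 N at the pointer's end); resistance fades to nothing half-way; from two thirds on it snaps to the next click and stops
- dial_axle (a point): point on the dial's axle level with the top of its pointer bar, 80 mm above the table; x points along the pointer. Black dial: round skirt of 60 mm diameter, its top 10 mm above the deck, and across it an upright pointer bar 11 mm thick, standing 22 mm above the skirt, reaching 28 mm from the axle at the pointer's end (white line) and 22 mm the other way. Nine ticks mark the clicks
- pointer_tip (a point): point on the top of the pointer bar, 27 mm from the axle, at the pointer's end; it turns with the dial
- dial_lock (a joint): lock slide, m: 0 to 0.001 unlocked (start), 0.012 locked (home, at its stop). It slides along the sealer's -x, towards the dial, against about 1.5 N of friction and stays where it is left. Its hidden bolt enters a gap of the dial's click wheel: it goes home only while the dial rests at a click, and then blocks the dial
- lock_push_face (a point): middle of the rear face (the face to push on) of the lock slide's steel thumb piece, 9 mm above the deck; it moves with the slide. The piece measures 14 mm along the slide, 24 mm across and stands up to 17 mm above the deck. At the start this face is 73 mm behind the dial's axle; the deck behind it is free for 65 mm
- wash_bottle: white squeeze bottle, 210 mm high, 80 x 65 mm; bystander behind the sealer. Origin: centre of its underside
- tray_7: frosted flat tray, 127 x 84 x 23 mm, behind the sealer; bystander. Origin: centre of its underside
- foil_pouch_2: silver foil pouch, 86 x 122 x 15 mm, lying on the tray; bystander. Origin: centre of its underside
- spare_pin_1: steel locating pin, 56 mm long, 11 mm thick, lying on the table between tray and bottle; bystander. Origin: centre of its underside

How it is judged:
On the way:
1. the dial rests four clicks clockwise of its start while the lock is still open (distance of pointer_tip from where it was at the start of the episode between 0.0441 and 0.049 m and value of joint dial above 1.85 rad and value of joint dial_lock below 0.006 m and velocity of joint dial below 0.3 rad/s), for 0.3 s.
At the end, for the whole second after the job is handed in: the dial rests four clicks clockwise of where it started (within a third of a click), the lock slide is home (less than 1.5 mm short of its stop), and the bottle, tray, pouch and pin are within 20 mm of where they were (distance of pointer_tip from where it was at the start of the episode between 0.0441 and 0.049 m and value of joint dial above 1.85 rad and value of joint dial_lock above 0.0105 m and velocity of joint dial below 0.1 rad/s and distance of each of wash_bottle, tray_7, foil_pouch_2, spare_pin_1 from where it was at the start of the episode below 0.02 m); the robot touches nothing.
It fails at once if the dial is turned past the fourth click, more than half-way to the fifth (distance of pointer_tip from where it was at the start of the episode above 0.0507 m).
It fails at once if the dial is pinched or forced instead of pushed (over 30 N between fingers and dial) (contact force between the fingers and dial above 30 N).
It fails at once if the lock slide is pinched or forced (over 30 N between fingers and slide) (contact force between the fingers and dial_lock above 30 N).
It fails at once if the bottle, tray, pouch or pin is pushed away or lifted (distance of any of wash_bottle, tray_7, foil_pouch_2, spare_pin_1 from where it was at the start of the episode above 0.025 m).
It also fails if it takes over 48 s, if anything falls off the work surface, if the arm or the gripper's body presses on something with over 40 N, if the wrist force passes 120 N, or if a joint passes its speed limit or range.

## Working session

There is one attempt and no reset: what is moved stays moved. The work goes in short steps, Python scripts to look and compute and a tool call to move; the robot and the scene stay as the last step left them, time stands still between calls to the robot, and variables do not carry over. Pictures are saved under pics/ and viewed, at most 10 in all, crops included, and the job is handed in when it is done.

Besides the shell and the picture viewer there is one more tool, called after "Emit:" as a command line: name --argument value ..., lists and objects as JSON in quotes. arm_command: Moves the arm, as the interface text tells. Its arguments: {"type":"object","properties":{"moves":{"type":"array"},"squeeze":{"type":"number"}},"required":["moves"]}

```bash
mkdir -p pics
python3 - <<'E'
from cell import robot
import cv2
for n in("top","side"):
    cv2.imwrite(f"pics/{n}0.png",robot.read_camera(n)[:,:,::-1]); m=robot.camera_model(n)
    print(n,m)
print(robot.observe())
E
```

```text
top {'fx': 612.524860868966, 'fy': 612.524860868966, 'cx': 318.71109890255195, 'cy': 243.99074831004725, 'R': array([[-0.0284198 , -0.99951799,  0.01249379],
       [-0.98038358,  0.02543264, -0.19545134],
       [ 0.19503938, -0.01780339, -0.98063381]]), 't': array([0.07028013, 0.64854482, 0.83676752])}
side {'fx': 456.83468733723095, 'fy': 456.83468733723095, 'cx': 314.12778008463494, 'cy': 241.29920920945546, 'R': array([[-0.88928628, -0.45710342, -0.01504561],
       [-0.30105305,  0.60982426, -0.73313125],
       [ 0.34429198, -0.64743404, -0.67992073]]), 't': array([0.6049362 , 0.22443505, 0.72003479])}
{'time': 0.1, 'qpos': array([-1.30402631e+00,  3.42632493e-01,  1.52488442e+00,  1.38245933e-05,
        1.27540337e+00, -1.46027509e-01]), 'qvel': array([ 0.00033637, -0.00332753, -0.00382876, -0.00023989, -0.00026599,
       -0.00014884]), 'joint_efforts': array([ 1.26097635e-03, -4.32002664e+01, -2.44694871e+01,  7.18628406e-02,
        5.25775237e-02, -5.05516550e-05]), 'tool_pos': array([ 0.21053476, -0.48055834,  0.22613807]), 'tool_rot': array([-3.14028108e+00, -2.06261898e-04,  4.12793358e-01]), 'contact_force': array([-1.06057069,  0.47135609, -0.45605862]), 'torque': array([-0.01024096,  0.01179563, -0.01233697]), 'grip_force': 0.0, 'opening': 0.09193850358557855}
```

View pics/top0.png

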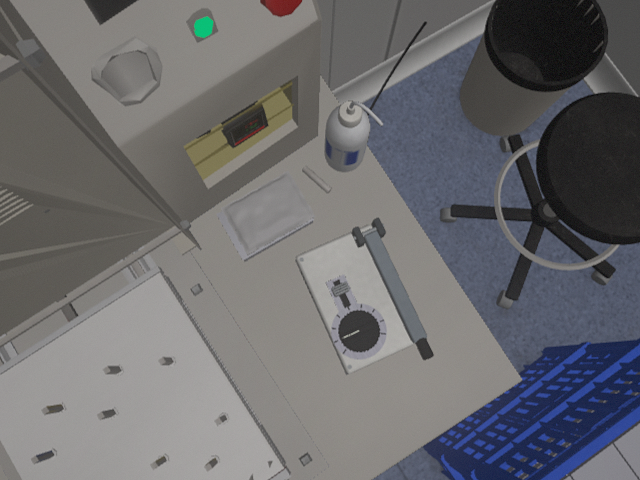

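View pics/side0.png

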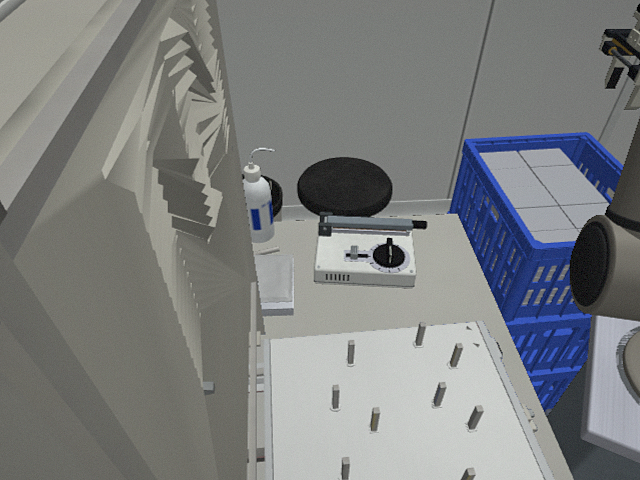

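Run:
```python
import cv2
a=cv2.imread("pics/top0.png")[220:385,285:445]; cv2.imwrite("pics/c.png",cv2.resize(a,None,fx=3.6,fy=3.6,interpolation=cv2.INTER_CUBIC))
```

```text
(no output)
```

View pics/c.png

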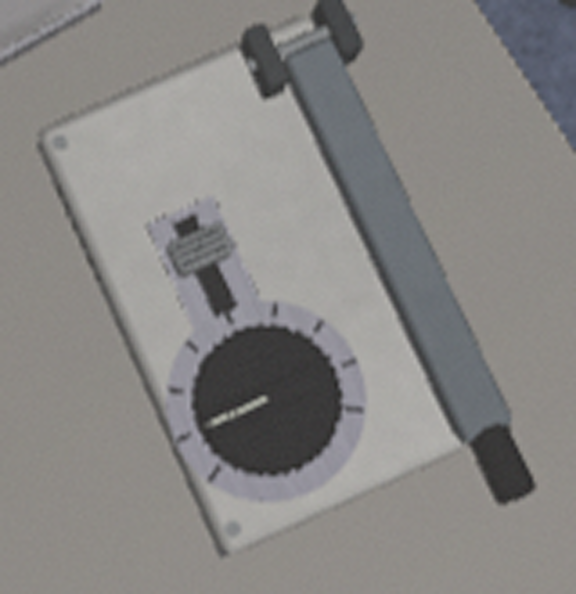

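```bash
cat > h.py <<'E'
import numpy as np
from cell import robot
def ray(n,px,z):
    m=robot.camera_model(n); d=m["R"].T@np.array([(px[0]-m["cx"])/m["fx"],(px[1]-m["cy"])/m["fy"],1]); c=-m["R"].T@m["t"]
    return c+d*(z-c[2])/d[2]
def proj(n,X):
    m=robot.camera_model(n); p=m["R"]@X+m["t"]; return np.array([m["fx"]*p[0]/p[2]+m["cx"],m["fy"]*p[1]/p[2]+m["cy"]])
E
python3 - <<'E'
from h import *
def C(u,v,z): return ray("top",((u+.5)/3.6-.5+285,(v+.5)/3.6-.5+220),z)[:2]
dk=.048
rl,fl=C(42,135,dk),C(222,548,dk); e=rl-fl; th=np.arctan2(e[1],e[0]); print("edge",rl,fl,np.hypot(*e),th)
s1,s2=C(60,143,dk),C(232,529,dk); e=s1-s2; print("screws th",np.arctan2(e[1],e[0]))
D=C(266,401,dk); print("dial ring",D)
ax=np.array([np.cos(th),np.sin(th)]);ay=np.array([-ax[1],ax[0]])
print("dial from corner", (rl+fl)/2+ -.045*ax+(.022-.063)*ay)
print("pointer inner/outer at .08", C(267,398,.08),C(208,425,.08))
L=C(200,250,.065)-D; print("lock rel",L@ax,L@ay,np.arctan2(L[1],L[0]))
B=ray("top",(345,165),0.0)[:2]-D; print("bottle rel",B@ax,B@ay)
# side: dial ring centre
print("side ring", ray("side",(389,257),.058)[:2], "top skirt", C(267,400,.058))
E
```

```text
edge [0.63422447 0.0862518 ] [0.46501997 0.01802513] 0.18244188783647322 0.3832793005673892
screws th 0.39029868174799026
dial ring [ 0.52266415 -0.0019375 ]
dial from corner [ 0.52321979 -0.00271508]
pointer inner/outer at .08 [5.22101529e-01 1.38600848e-04] [0.51232813 0.0235318 ]
lock rel 0.06510700893355173 0.0011340393203476324 0.40069562293475297
bottle rel 0.25250625228353796 -0.0940829899068846
side ring [0.51859432 0.00591496] top skirt [ 0.52251452 -0.00156826]
```

Run:
```python
from h import *
import cv2
a=cv2.imread("pics/side0.png")
P=lambda x,y,z:proj("side",np.array([x,y,z]))
O=np.array([.5227,-.0017])
an=np.linspace(0,2*np.pi,40)
def circ(img,n,off,r,z,col,s,o):
    pts=np.array([(proj(n,np.array([O[0]+r*np.cos(t),O[1]+r*np.sin(t),z]))-off+.5)*s for t in an])
    cv2.polylines(img,[pts.astype(int)],True,col,1)
out=[]
for n,(x0,y0) in(("side",(340,215)),("top",(310,275))):
    im=cv2.imread(f"pics/{n}0.png")[y0:y0+100,x0:x0+100]; im=cv2.resize(im,None,fx=4,fy=4,interpolation=cv2.INTER_CUBIC)
    circ(im,n,np.array([x0,y0]),.03,.058,(0,0,255),4,0)
    th=.39; 
    d=np.array([-np.sin(th),np.cos(th)]); 
    for r,c in((-.022,(0,255,0)),(.028,(0,255,255))):
        p=(proj(n,np.append(O+r*d,.08))-[x0,y0]+.5)*4; cv2.circle(im,tuple(p.astype(int)),3,c,-1)
    f=O+.073*np.array([np.cos(th),np.sin(th)]); p=(proj(n,np.append(f,.057))-[x0,y0]+.5)*4; cv2.circle(im,tuple(p.astype(int)),3,(255,0,255),-1)
    out.append(im)
cv2.imwrite("pics/o.png",np.hstack(out))
```

```text
(no output)
```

View pics/o.png

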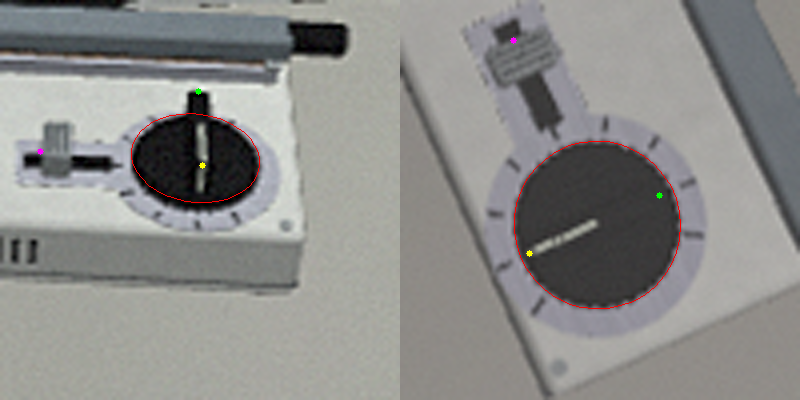

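```bash
cat >> h.py <<'E'
TH=.39; O=np.array([.5227,-.0017])
u=lambda a:np.array([np.cos(a),np.sin(a)])
def dial(phi,n,r=.018,z=.064):
    b=TH+np.pi/2-np.radians(phi); return np.append(O+r*u(b)+n*u(b+np.pi/2),z),b+np.pi/2
def lock(s,z=.053,y=0):   # s: distance behind axle of tool centre
    return np.append(O+s*u(TH)+y*u(TH+np.pi/2),z),TH
def rows(p0,y0,targets):
    for p,y in targets:
        d=p-p0; c,s=np.cos(y0),np.sin(y0)
        print([[round(v,4) for v in (c*d[0]+s*d[1],s*d[0]-c*d[1],-d[2])],[0,0,round(y0-y,4)],0])
def lerp(a,b,n): return [(a[0]+(b[0]-a[0])*i/n,a[1]+(b[1]-a[1])*i/n) for i in range(1,n+1)]
E
python3 - <<'E'
from h import *
a=(np.array([.2105,-.4806,.227]),.413); b=dial(0,.023,z=.15); print(b)
L=[a]+lerp(a,b,25)
for k in range(5): print(k); rows(*L[5*k],L[5*k+1:5*k+6])
rows(*b,[dial(0,.023)])
E
```

```text
(array([0.4945837 , 0.00620403, 0.15      ]), np.float64(3.5315926535897932))
0
[[np.float64(0.0182), np.float64(-0.0133), np.float64(0.0031)], [0, 0, np.float64(-0.1247)], 0]
[[np.float64(0.0364), np.float64(-0.0265), np.float64(0.0062)], [0, 0, np.float64(-0.2495)], 0]
[[np.float64(0.0547), np.float64(-0.0398), np.float64(0.0092)], [0, 0, np.float64(-0.3742)], 0]
[[np.float64(0.0729), np.float64(-0.0531), np.float64(0.0123)], [0, 0, np.float64(-0.499)], 0]
[[np.float64(0.0911), np.float64(-0.0664), np.float64(0.0154)], [0, 0, np.float64(-0.6237)], 0]
1
[[np.float64(0.0225), np.float64(-0.0001), np.float64(0.0031)], [0, 0, np.float64(-0.1247)], 0]
[[np.float64(0.0451), np.float64(-0.0003), np.float64(0.0062)], [0, 0, np.float64(-0.2495)], 0]
[[np.float64(0.0676), np.float64(-0.0004), np.float64(0.0092)], [0, 0, np.float64(-0.3742)], 0]
[[np.float64(0.0902), np.float64(-0.0005), np.float64(0.0123)], [0, 0, np.float64(-0.499)], 0]
[[np.float64(0.1127), np.float64(-0.0007), np.float64(0.0154)], [0, 0, np.float64(-0.6237)], 0]
2
[[np.float64(0.0184), np.float64(0.0131), np.float64(0.003
[... 756 characters left out ...]
.0123)], [0, 0, np.float64(-0.499)], 0]
[[np.float64(0.0364), np.float64(0.1067), np.float64(0.0154)], [0, 0, np.float64(-0.6237)], 0]
4
[[np.float64(-0.0065), np.float64(0.0216), np.float64(0.0031)], [0, 0, np.float64(-0.1247)], 0]
[[np.float64(-0.0131), np.float64(0.0431), np.float64(0.0062)], [0, 0, np.float64(-0.2495)], 0]
[[np.float64(-0.0196), np.float64(0.0647), np.float64(0.0092)], [0, 0, np.float64(-0.3742)], 0]
[[np.float64(-0.0262), np.float64(0.0863), np.float64(0.0123)], [0, 0, np.float64(-0.499)], 0]
[[np.float64(-0.0327), np.float64(0.1079), np.float64(0.0154)], [0, 0, np.float64(-0.6237)], 0]
[[np.float64(-0.0), np.float64(0.0), np.float64(0.086)], [0, 0, np.float64(0.0)], 0]
```

Emit:
arm_command --moves '[[[0.018,-0.013,0],[0,0,-0.125],0],[[0.036,-0.026,0],[0,0,-0.25],0],[[0.055,-0.04,0],[0,0,-0.374],0],[[0.073,-0.053,0],[0,0,-0.5],0],[[0.091,-0.066,0],[0,0,-0.624],0]]' --squeeze 5

```text
time: 0.6
tool_pos: [0.2678, -0.3829, 0.2264]
tool_rot: [-3.141, -0.0, 1.042]
contact_force: [0.4, 0.6, 0.2]
opening: 0.0563
grip_force: 0.0
```

Emit:
arm_command --moves '[[[0.023,0,0],[0,0,-0.125],0],[[0.045,0,0],[0,0,-0.25],0],[[0.068,0,0],[0,0,-0.374],0],[[0.09,0,0],[0,0,-0.5],0],[[0.113,-0.001,0],[0,0,-0.624],0]]'

```text
time: 1.1
tool_pos: [0.3244, -0.2852, 0.2265]
tool_rot: [-3.141, -0.0, 1.666]
contact_force: [-0.4, -0.8, -0.5]
opening: 0.0163
grip_force: 0.0
```

Tracking as planned.

Emit:
arm_command --moves '[[[0.018,0.013,0],[0,0,-0.125],0],[[0.037,0.026,0],[0,0,-0.25],0],[[0.055,0.039,0],[0,0,-0.374],0],[[0.073,0.052,0],[0,0,-0.5],0],[[0.092,0.065,0],[0,0,-0.624],0]]'

```text
time: 1.6
tool_pos: [0.3809, -0.1878, 0.2265]
tool_rot: [-3.141, -0.0, 2.29]
contact_force: [-0.3, 0.2, 0.9]
opening: 0.0006
grip_force: 0.0
```

Emit:
arm_command --moves '[[[0.007,0.021,0.005],[0,0,-0.125],0],[[0.015,0.043,0.01],[0,0,-0.25],0],[[0.022,0.064,0.02],[0,0,-0.374],0],[[0.029,0.085,0.03],[0,0,-0.5],0],[[0.036,0.107,0.04],[0,0,-0.624],0]]'

```text
time: 2.1
tool_pos: [0.4381, -0.0905, 0.1861]
tool_rot: [-3.142, -0.0, 2.914]
contact_force: [0.4, -0.3, 0.5]
opening: 0.0006
grip_force: 0.0
```

Emit:
arm_command --moves '[[[-0.007,0.022,0.01],[0,0,-0.125],0],[[-0.013,0.043,0.02],[0,0,-0.25],0],[[-0.02,0.065,0.03],[0,0,-0.374],0],[[-0.026,0.086,0.036],[0,0,-0.5],0],[[-0.033,0.108,0.036],[0,0,-0.624],0]]'

```text
time: 2.6
tool_pos: [0.4944, 0.007, 0.1494]
tool_rot: [3.14, -0.002, -2.745]
contact_force: [0.5, 0.5, -0.2]
opening: 0.0005
grip_force: 0.0
```

Run:
```python
from h import *
import cv2
o=robot.observe(); print(o["tool_pos"],o["tool_rot"],o["opening"],o["qpos"])
y=o["tool_rot"][2]%(2*np.pi)
rows(o["tool_pos"],y,[dial(0,.023),dial(0,.017)])
ims=[]
for n,(x0,y0) in(("side",(310,165)),("top",(280,245))):
    im=robot.read_camera(n)[y0:y0+140,x0:x0+140,::-1]; ims.append(cv2.resize(im,(400,400),interpolation=cv2.INTER_CUBIC))
cv2.imwrite("pics/p1.png",np.hstack(ims))
```

```text
[0.49444181 0.00699142 0.14942535] [ 3.14028717e+00 -2.43584502e-03 -2.74523964e+00] 0.000500250611291752 [-1.40903107e-01  3.68117955e-01  1.71848457e+00 -1.43534690e-04
  1.05775093e+00 -2.10798024e+00]
[[np.float64(0.0002), np.float64(-0.0008), np.float64(0.0854)], [0, 0, np.float64(0.0064)], 0]
[[np.float64(-0.0058), np.float64(-0.0008), np.float64(0.0854)], [0, 0, np.float64(0.0064)], 0]
```

View pics/p1.png

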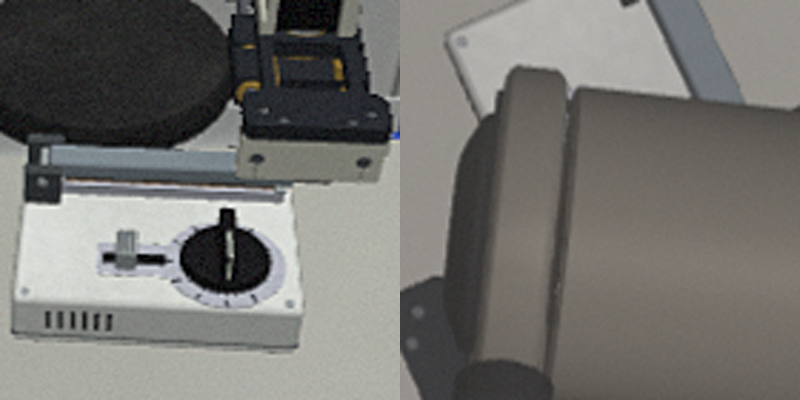

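Run:
```python
from h import *
for z in (.149,.168,.215): print(((proj("side",np.array([.4944,.007,z]))-[310,165])*400/140).round())
```

```text
[278. 169.]
[282. 145.]
[292.  81.]
```

Emit:
arm_command --moves '[[[0.0,-0.001,0.025],[0,0,0.006],0],[[0.0,-0.001,0.05],[0,0,0.006],0],[[0.0,-0.001,0.07],[0,0,0.006],0],[[0.0,-0.001,0.085],[0,0,0.006],0],[[0.0,-0.001,0.085],[0,0,0.006],0]]'

```text
time: 3.2
tool_pos: [0.4935, 0.0047, 0.0639]
tool_rot: [3.139, -0.004, -2.759]
contact_force: [-0.3, -0.2, -0.5]
opening: 0.0007
grip_force: 0.0
```

Run:
```python
from h import *
o=robot.observe(); print(o["tool_pos"],o["tool_rot"],o["contact_force"])
b=dial(0,.023); rows(*b,[dial(p,n) for p,n in((0,.017),(0,.015),(5,.015),(10,.015),(15,.015))])
for k in range(6):
    print(k);s=15+20*k; rows(*dial(s,.015),[dial(s+4*i,.015) for i in range(1,6)])
```

```text
[0.4934752  0.00468612 0.06392019] [ 3.13949655 -0.00415485 -2.75874322] [-0.29349049 -0.23023286 -0.51134734]
[[np.float64(-0.006), np.float64(0.0), np.float64(-0.0)], [0, 0, np.float64(0.0)], 0]
[[np.float64(-0.008), np.float64(0.0), np.float64(-0.0)], [0, 0, np.float64(0.0)], 0]
[[np.float64(-0.0096), np.float64(0.0012), np.float64(-0.0)], [0, 0, np.float64(0.0873)], 0]
[[np.float64(-0.0114), np.float64(0.0023), np.float64(-0.0)], [0, 0, np.float64(0.1745)], 0]
[[np.float64(-0.0132), np.float64(0.0033), np.float64(-0.0)], [0, 0, np.float64(0.2618)], 0]
0
[[np.float64(-0.0013), np.float64(0.001), np.float64(-0.0)], [0, 0, np.float64(0.0698)], 0]
[[np.float64(-0.0027), np.float64(0.0019), np.float64(-0.0)], [0, 0, np.float64(0.1396)], 0]
[[np.float64(-0.0041), np.float64(0.0027), np.float64(-0.0)], [0, 0, np.float64(0.2094)], 0]
[[np.float64(-0.0055), np.float64(0.0034), np.float64(-0.0)], [0, 0, np.float64(0.2793)], 0]
[[np.float64(-0.0071), np.float64(0.004), np.float64(-0.0)], [0, 0, np.float64(0.3491)], 0]
1
[[np.float64(-0.0013), np.float64(0.001), np.float64(-0.0)], [0, 0, np.
[... 1551 characters left out ...]
 np.float64(-0.0)], [0, 0, np.float64(0.2094)], 0]
[[np.float64(-0.0055), np.float64(0.0034), np.float64(-0.0)], [0, 0, np.float64(0.2793)], 0]
[[np.float64(-0.0071), np.float64(0.004), np.float64(-0.0)], [0, 0, np.float64(0.3491)], 0]
5
[[np.float64(-0.0013), np.float64(0.001), np.float64(-0.0)], [0, 0, np.float64(0.0698)], 0]
[[np.float64(-0.0027), np.float64(0.0019), np.float64(-0.0)], [0, 0, np.float64(0.1396)], 0]
[[np.float64(-0.0041), np.float64(0.0027), np.float64(-0.0)], [0, 0, np.float64(0.2094)], 0]
[[np.float64(-0.0055), np.float64(0.0034), np.float64(-0.0)], [0, 0, np.float64(0.2793)], 0]
[[np.float64(-0.0071), np.float64(0.004), np.float64(-0.0)], [0, 0, np.float64(0.3491)], 0]
```

Emit:
arm_command --moves '[[[-0.004,0.001,0],[0,0,-0.007],0],[[-0.006,0.001,0],[0,0,-0.007],0],[[-0.0075,0.001,0],[0,0,-0.007],0],[[-0.0085,0.001,0],[0,0,-0.007],0],[[-0.0095,0.001,0],[0,0,-0.007],0]]'

```text
time: 3.7
tool_pos: [0.5013, 0.0087, 0.0664]
tool_rot: [3.141, -0.005, -2.749]
contact_force: [-12.1, -7.0, 8.4]
opening: 0.0006
grip_force: 7.0
```

```bash
cat >> h.py <<'E'
def where():
    o=robot.observe(); p=o["tool_pos"]; y=o["tool_rot"][2]%(2*np.pi)
    phi=np.degrees(TH+np.pi-y); b=TH+np.pi/2-np.radians(phi); d=p[:2]-O
    print("phi %.1f n %.4f r %.4f z %.4f"%(phi,d@u(b+np.pi/2),d@u(b),p[2]),o["contact_force"].round(1),"F along push %.1f"%(o["contact_force"][:2]@u(b+np.pi/2)),"Mz",o["torque"].round(2),o["tool_rot"].round(4))
    return p,y
E
python3 -c "from h import *; where()"
```

```text
phi -0.1 n 0.0158 r 0.0178 z 0.0664 [-12.1  -7.    8.4] F along push 13.9 Mz [-1.09  1.86 -0.2 ] [ 3.1412 -0.0054 -2.7492]
```

Emit:
arm_command --moves '[[[0.003,0,0],[0,0,0],0],[[0.006,0,0],[0,0,0],0],[[0.008,0,0],[0,0,0],0],[[0.008,0,0],[0,0,0],0],[[0.008,0,0],[0,0,0],0]]'

```text
time: 4.2
tool_pos: [0.4967, 0.0066, 0.0659]
tool_rot: [-3.141, 0.001, -2.749]
contact_force: [0.3, 0.1, 0.2]
opening: 0.0008
grip_force: 0.0
```

```bash
cat >> h.py <<'E'
def tip(phi,gap=0,a=12,z=.066,s=0):
    b=TH+np.pi/2-np.radians(phi); bt=b-np.radians(a)
    return np.append(O+.028*u(b)+.0055*u(b+np.pi/2)+(.0095+gap)*u(bt+np.pi/2)+s*u(bt),z),bt+np.pi/2
E
python3 - <<'E'
from h import *
p,y=where(); rows(p,y,[tip(0,.008),tip(0,.004),tip(0,.001),tip(0,-.001)])
E
```

```text
phi -0.1 n 0.0209 r 0.0176 z 0.0659 [0.3 0.1 0.2] F along push -0.3 Mz [ 0.15 -0.12 -0.01] [-3.1413e+00  6.0000e-04 -2.7494e+00]
[[np.float64(0.0017), np.float64(0.0141), np.float64(-0.0001)], [0, 0, np.float64(0.2116)], 0]
[[np.float64(-0.0022), np.float64(0.0132), np.float64(-0.0001)], [0, 0, np.float64(0.2116)], 0]
[[np.float64(-0.0052), np.float64(0.0126), np.float64(-0.0001)], [0, 0, np.float64(0.2116)], 0]
[[np.float64(-0.0071), np.float64(0.0122), np.float64(-0.0001)], [0, 0, np.float64(0.2116)], 0]
```

Emit:
arm_command --moves '[[[0.001,0.004,0],[0,0,0.1],0],[[0.002,0.01,0],[0,0,0.21],0],[[0.001,0.0138,0],[0,0,0.21],0],[[-0.002,0.013,0],[0,0,0.21],0],[[-0.004,0.0128,0],[0,0,0.21],0]]'

```text
time: 4.7
tool_pos: [0.4959, 0.0199, 0.0658]
tool_rot: [-3.141, 0.001, -2.957]
contact_force: [0.7, -0.0, 0.3]
opening: 0.0001
grip_force: 0.0
```

Run:
```python
from h import *
p,y=where(); print(tip(0,.002))
rows(p,y,[tip(f) for f in (0,5,10,15,20)])
```

```text
phi 11.8 n 0.0224 r 0.0262 z 0.0658 [ 0.7 -0.   0.3] F along push -0.6 Mz [ 0.06 -0.12  0.02] [-3.1412e+00  7.0000e-04 -2.9570e+00]
(array([0.49565468, 0.02004124, 0.066     ]), np.float64(3.322153143350474))
[[np.float64(-0.0018), np.float64(0.0001), np.float64(-0.0002)], [0, 0, np.float64(0.0041)], 0]
[[np.float64(-0.0042), np.float64(0.0018), np.float64(-0.0002)], [0, 0, np.float64(0.0913)], 0]
[[np.float64(-0.0067), np.float64(0.0033), np.float64(-0.0002)], [0, 0, np.float64(0.1786)], 0]
[[np.float64(-0.0093), np.float64(0.0046), np.float64(-0.0002)], [0, 0, np.float64(0.2659)], 0]
[[np.float64(-0.0121), np.float64(0.0056), np.float64(-0.0002)], [0, 0, np.float64(0.3531)], 0]
```

Emit:
arm_command --moves '[[[-0.0018,0,0],[0,0,0.004],0],[[-0.003,0.001,0],[0,0,0.045],0],[[-0.0042,0.0018,0],[0,0,0.09],0],[[-0.0055,0.0025,0],[0,0,0.135],0],[[-0.0067,0.0033,0],[0,0,0.18],0]]'

```text
time: 5.2
tool_pos: [0.5006, 0.0242, 0.0656]
tool_rot: [-3.141, -0.002, -3.141]
contact_force: [-1.8, -0.2, 2.1]
opening: 0.0006
grip_force: 1.3
```

Run:
```python
from h import *
p,y=where(); print(tip(10))
rows(*tip(10),[tip(f) for f in (14,18,22,26,30)])
```

```text
phi 22.3 n 0.0220 r 0.0259 z 0.0656 [-1.8 -0.2  2.1] F along push 1.8 Mz [ 0.01  0.2  -0.04] [-3.1414e+00 -1.7000e-03 -3.1406e+00]
(array([0.50184085, 0.02441936, 0.066     ]), np.float64(3.1476202181510406))
[[np.float64(-0.0019), np.float64(0.0014), np.float64(-0.0)], [0, 0, np.float64(0.0698)], 0]
[[np.float64(-0.0039), np.float64(0.0026), np.float64(-0.0)], [0, 0, np.float64(0.1396)], 0]
[[np.float64(-0.0059), np.float64(0.0037), np.float64(-0.0)], [0, 0, np.float64(0.2094)], 0]
[[np.float64(-0.008), np.float64(0.0047), np.float64(-0.0)], [0, 0, np.float64(0.2793)], 0]
[[np.float64(-0.0102), np.float64(0.0055), np.float64(-0.0)], [0, 0, np.float64(0.3491)], 0]
```

Emit:
arm_command --moves '[[[-0.002,0.0014,0],[0,0,0.07],0],[[-0.004,0.0026,0],[0,0,0.14],0],[[-0.006,0.0037,0],[0,0,0.21],0],[[-0.006,0.0037,0],[0,0,0.21],0],[[-0.006,0.0037,0],[0,0,0.21],0]]'

```text
time: 5.7
tool_pos: [0.5073, 0.028, 0.0656]
tool_rot: [-3.141, 0.0, 2.936]
contact_force: [0.1, 0.4, 0.1]
opening: 0.0005
grip_force: 0.0
```

Run:
```python
from h import *
p,y=where(); print(tip(22)); d=p[:2]-tip(22)[0][:2]; print(d)
```

```text
phi 34.1 n 0.0211 r 0.0259 z 0.0656 [0.1 0.4 0.1] F along push -0.0 Mz [ 0.11 -0.14  0.01] [-3.1415e+00  1.0000e-04  2.9359e+00]
(array([0.50772719, 0.02818545, 0.066     ]), np.float64(2.9381807079117213))
[-0.00043264 -0.0002332 ]
```

Emit:
arm_command --moves '[[[-0.002,0.0014,0],[0,0,0.07],0],[[-0.004,0.0026,0],[0,0,0.14],0],[[-0.006,0.0037,0],[0,0,0.21],0],[[-0.008,0.0047,0],[0,0,0.28],0],[[-0.0102,0.0055,0],[0,0,0.349],0]]'

```text
time: 6.2
tool_pos: [0.5172, 0.0314, 0.0655]
tool_rot: [-3.14, -0.002, 2.584]
contact_force: [-2.2, 1.0, 1.3]
opening: 0.0003
grip_force: 1.4
```

Run:
```python
from h import *
p,y=where(); print(p[:2]-tip(42)[0][:2])
rows(*tip(42),[tip(f) for f in (46,50,52)])
```

```text
phi 54.3 n 0.0222 r 0.0252 z 0.0655 [-2.2  1.   1.3] F along push 2.4 Mz [ 0.09  0.28 -0.03] [-3.1404e+00 -2.2000e-03  2.5839e+00]
[-1.64965948e-03 -9.47165007e-05]
[[np.float64(-0.0019), np.float64(0.0014), np.float64(-0.0)], [0, 0, np.float64(0.0698)], 0]
[[np.float64(-0.0039), np.float64(0.0026), np.float64(-0.0)], [0, 0, np.float64(0.1396)], 0]
[[np.float64(-0.0049), np.float64(0.0032), np.float64(-0.0)], [0, 0, np.float64(0.1745)], 0]
```

Emit:
arm_command --moves '[[[-0.002,0.0014,0],[0,0,0.07],0],[[-0.004,0.0026,0],[0,0,0.14],0],[[-0.005,0.0032,0],[0,0,0.175],0],[[-0.005,0.0032,0],[0,0,0.175],0],[[-0.005,0.0032,0],[0,0,0.175],0]]'

```text
time: 6.7
tool_pos: [0.5241, 0.0313, 0.0657]
tool_rot: [-3.141, -0.0, 2.412]
contact_force: [-0.3, 0.4, 1.0]
opening: 0.0004
grip_force: 0.0
```

Run:
```python
from h import *
p,y=where(); print(p[:2]-tip(52)[0][:2])
rows(p,y,[tip(f) for f in (54,58,62,66,70)])
```

```text
phi 64.2 n 0.0210 r 0.0256 z 0.0657 [-0.3  0.4  1. ] F along push 0.4 Mz [ 0.09 -0.16 -0.02] [-3.1414 -0.      2.4117]
[-0.00056129 -0.00032265]
[[np.float64(-0.0011), np.float64(0.0013), np.float64(-0.0003)], [0, 0, np.float64(0.0321)], 0]
[[np.float64(-0.0031), np.float64(0.0026), np.float64(-0.0003)], [0, 0, np.float64(0.1019)], 0]
[[np.float64(-0.0051), np.float64(0.0038), np.float64(-0.0003)], [0, 0, np.float64(0.1717)], 0]
[[np.float64(-0.0072), np.float64(0.0049), np.float64(-0.0003)], [0, 0, np.float64(0.2415)], 0]
[[np.float64(-0.0093), np.float64(0.0058), np.float64(-0.0003)], [0, 0, np.float64(0.3113)], 0]
```

Two clicks done. Third click: 52→70, then to 82.

Emit:
arm_command --moves '[[[-0.0011,0.0013,0],[0,0,0.032],0],[[-0.0031,0.0026,0],[0,0,0.102],0],[[-0.0051,0.0038,0],[0,0,0.172],0],[[-0.0072,0.0049,0],[0,0,0.242],0],[[-0.0093,0.0058,0],[0,0,0.311],0]]'

```text
time: 7.2
tool_pos: [0.534, 0.03, 0.0656]
tool_rot: [-3.14, -0.002, 2.097]
contact_force: [-2.5, 2.0, 2.3]
opening: 0.0003
grip_force: 1.5
```

Emit:
arm_command --moves '[[[-0.002,0.0014,0],[0,0,0.07],0],[[-0.004,0.0026,0],[0,0,0.14],0],[[-0.0055,0.0035,0],[0,0,0.2],0],[[-0.0055,0.0035,0],[0,0,0.2],0],[[-0.0055,0.0035,0],[0,0,0.2],0]]'

```text
time: 7.7
tool_pos: [0.5406, 0.0265, 0.0657]
tool_rot: [-3.141, 0.0, 1.901]
contact_force: [0.7, 0.2, 0.7]
opening: 0.0004
grip_force: 0.0
```

Run:
```python
from h import *
p,y=where(); print(p[:2]-tip(82)[0][:2])
rows(p,y,[tip(f) for f in (84,88,92,96,100)])
rows(*tip(100),[tip(f) for f in (104,108,111)])
```

```text
phi 93.4 n 0.0209 r 0.0261 z 0.0657 [0.7 0.2 0.7] F along push -0.1 Mz [ 0.04 -0.11  0.05] [-3.1414  0.      1.9012]
[-0.00045218  0.00031013]
[[np.float64(-0.0014), np.float64(0.001), np.float64(-0.0003)], [0, 0, np.float64(0.0451)], 0]
[[np.float64(-0.0033), np.float64(0.0023), np.float64(-0.0003)], [0, 0, np.float64(0.1149)], 0]
[[np.float64(-0.0053), np.float64(0.0035), np.float64(-0.0003)], [0, 0, np.float64(0.1847)], 0]
[[np.float64(-0.0074), np.float64(0.0045), np.float64(-0.0003)], [0, 0, np.float64(0.2546)], 0]
[[np.float64(-0.0096), np.float64(0.0053), np.float64(-0.0003)], [0, 0, np.float64(0.3244)], 0]
[[np.float64(-0.0019), np.float64(0.0014), np.float64(-0.0)], [0, 0, np.float64(0.0698)], 0]
[[np.float64(-0.0039), np.float64(0.0026), np.float64(-0.0)], [0, 0, np.float64(0.1396)], 0]
[[np.float64(-0.0054), np.float64(0.0035), np.float64(-0.0)], [0, 0, np.float64(0.192)], 0]
```

Emit:
arm_command --moves '[[[-0.0014,0.001,0],[0,0,0.045],0],[[-0.0033,0.0023,0],[0,0,0.115],0],[[-0.0053,0.0035,0],[0,0,0.185],0],[[-0.0074,0.0045,0],[0,0,0.255],0],[[-0.0096,0.0053,0],[0,0,0.324],0]]'

```text
time: 8.2
tool_pos: [0.5485, 0.0199, 0.0656]
tool_rot: [-3.141, -0.001, 1.574]
contact_force: [0.3, 3.2, 0.5]
opening: 0.0003
grip_force: 1.6
```

Emit:
arm_command --moves '[[[-0.002,0.0014,0],[0,0,0.07],0],[[-0.004,0.0026,0],[0,0,0.14],0],[[-0.0056,0.0035,0],[0,0,0.2],0],[[-0.0056,0.0035,0],[0,0,0.2],0],[[-0.0056,0.0035,0],[0,0,0.2],0]]'

```text
time: 8.7
tool_pos: [0.5523, 0.0136, 0.0657]
tool_rot: [-3.141, 0.0, 1.377]
contact_force: [-0.3, -0.1, -1.1]
opening: 0.0007
grip_force: 0.0
```

Run:
```python
from h import *
p,y=where(); print(p[:2]-tip(112)[0][:2])
```

```text
phi 123.4 n 0.0207 r 0.0261 z 0.0657 [-0.3 -0.1 -1.1] F along push -0.2 Mz [-0.03 -0.09  0.01] [-3.1415e+00  1.0000e-04  1.3774e+00]
[-0.00030084  0.00033077]
```

Emit:
arm_command --moves '[[[0.0025,0,0],[0,0,0],0],[[0.003,0,-0.01],[0,0,0],0],[[0.003,0,-0.04],[0,0,0],0],[[0.003,0,-0.08],[0,0,0],0],[[0.003,0,-0.12],[0,0,0],0]]'

```text
time: 9.2
tool_pos: [0.5527, 0.0167, 0.1876]
tool_rot: [-3.141, 0.0, 1.376]
contact_force: [0.1, -0.2, 0.2]
opening: 0.0005
grip_force: 0.0
```

Run:
```python
from h import *
import cv2
p,y=where(); 
ims=[]
for n,(x0,y0) in(("side",(300,165)),("top",(280,245))):
    im=robot.read_camera(n)[y0:y0+140,x0:x0+140,::-1]; ims.append(cv2.resize(im,(400,400),interpolation=cv2.INTER_CUBIC))
cv2.imwrite("pics/p2.png",np.hstack(ims))
b=lock(.073+.0095+.015,z=.12); print(b); L=[(p,y)]+lerp((p,y),b,10)
rows(*L[0],L[1:6]); rows(*L[5],L[6:])
```

```text
phi 123.5 n 0.0239 r 0.0258 z 0.1876 [ 0.1 -0.2  0.2] F along push -0.2 Mz [ 0.01 -0.1   0.03] [-3.1412e+00  1.0000e-04  1.3758e+00]
(array([0.61287863, 0.03536837, 0.12      ]), 0.39)
[[np.float64(0.003), np.float64(0.0055), np.float64(0.0068)], [0, 0, np.float64(0.0986)], 0]
[[np.float64(0.006), np.float64(0.0111), np.float64(0.0135)], [0, 0, np.float64(0.1972)], 0]
[[np.float64(0.009), np.float64(0.0166), np.float64(0.0203)], [0, 0, np.float64(0.2957)], 0]
[[np.float64(0.012), np.float64(0.0222), np.float64(0.027)], [0, 0, np.float64(0.3943)], 0]
[[np.float64(0.015), np.float64(0.0277), np.float64(0.0338)], [0, 0, np.float64(0.4929)], 0]
[[np.float64(0.0053), np.float64(0.0035), np.float64(0.0068)], [0, 0, np.float64(0.0986)], 0]
[[np.float64(0.0105), np.float64(0.0069), np.float64(0.0135)], [0, 0, np.float64(0.1972)], 0]
[[np.float64(0.0158), np.float64(0.0104), np.float64(0.0203)], [0, 0, np.float64(0.2957)], 0]
[[np.float64(0.021), np.float64(0.0139), np.float64(0.027)], [0, 0, np.float64(0.3943)], 0]
[[np.float64(0.0263), np.float64(0.0174), np.float64(0.0338)], [0, 0, np.float64(0.4929)], 0]
```

View pics/p2.png

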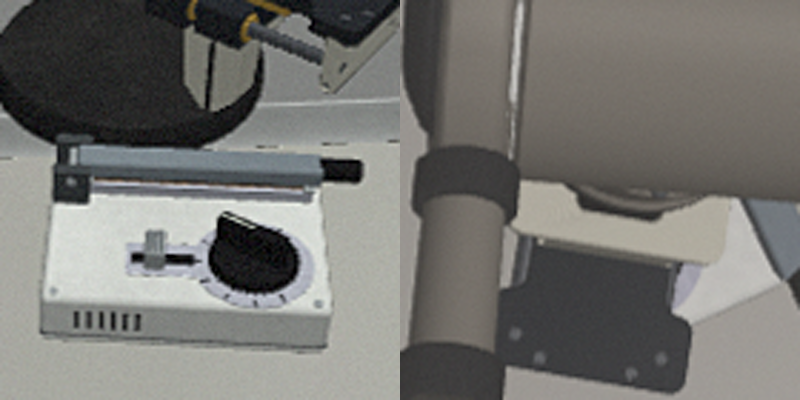

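Run:
```python
from h import *
for f in(90,120,150):
    b=TH+np.pi/2-np.radians(f); print(f,[((proj("side",np.append(O+r*u(b),.08))-[300,165]+.5)*400/140).round() for r in(.028,-.022)])
```

```text
90 [array([214., 229.]), array([291., 232.])]
120 [array([219., 214.]), array([288., 244.])]
150 [array([235., 205.]), array([276., 252.])]
```

Emit:
arm_command --moves '[[[0.003,0.0055,0],[0,0,0.1],0],[[0.006,0.011,0],[0,0,0.2],0],[[0.009,0.0165,0],[0,0,0.3],0],[[0.012,0.022,0],[0,0,0.395],0],[[0.015,0.0277,0],[0,0,0.493],0]]'

```text
time: 9.8
tool_pos: [0.5831, 0.0261, 0.1858]
tool_rot: [-3.141, 0.0, 0.879]
contact_force: [0.5, 0.6, 1.0]
opening: 0.0005
grip_force: 0.0
```

Emit:
arm_command --moves '[[[0.005,0.0035,0.01],[0,0,0.1],0],[[0.0105,0.007,0.02],[0,0,0.2],0],[[0.016,0.0105,0.03],[0,0,0.3],0],[[0.021,0.014,0.045],[0,0,0.395],0],[[0.0263,0.0174,0.06],[0,0,0.493],0]]'

```text
time: 10.3
tool_pos: [0.6134, 0.0353, 0.1254]
tool_rot: [3.141, -0.0, 0.386]
contact_force: [0.6, 0.0, -0.3]
opening: 0.0002
grip_force: 0.0
```

Run:
```python
from h import *
p,y=where(); y=(y+np.pi)%(2*np.pi)-np.pi; print(p,y)
rows(p,y,[lock(.0975),lock(.085)])
```

```text
phi 180.2 n 0.0980 r -0.0002 z 0.1254 [ 0.6  0.  -0.3] F along push 0.6 Mz [ 0.06 -0.01 -0.02] [ 3.1414e+00 -2.0000e-04  3.8570e-01]
[0.61339857 0.03531695 0.12539307] 0.38567444260173733
[[np.float64(-0.0005), np.float64(-0.0002), np.float64(0.0724)], [0, 0, np.float64(-0.0043)], 0]
[[np.float64(-0.013), np.float64(-0.0002), np.float64(0.0724)], [0, 0, np.float64(-0.0043)], 0]
```

Emit:
arm_command --moves '[[[0,0,0.025],[0,0,0],0],[[0,0,0.045],[0,0,0],0],[[0,0,0.06],[0,0,0],0],[[0,0,0.068],[0,0,0],0],[[0,0,0.0715],[0,0,0],0]]'

```text
time: 10.8
tool_pos: [0.6129, 0.0352, 0.0536]
tool_rot: [-3.141, 0.001, 0.389]
contact_force: [0.3, 0.2, -0.1]
opening: 0.0005
grip_force: 0.0
```

Emit:
arm_command --moves '[[[-0.003,0,0],[0,0,0],0],[[-0.006,0,0],[0,0,0],0],[[-0.009,0,0],[0,0,0],0],[[-0.011,0,0],[0,0,0],0],[[-0.013,0,0],[0,0,0],0]]'

```text
time: 11.3
tool_pos: [0.6012, 0.03, 0.0546]
tool_rot: [3.141, -0.001, 0.389]
contact_force: [0.3, 0.3, 1.2]
opening: 0.0009
grip_force: 0.0
```

```bash
python3 -c "from h import *; where()"
```

```text
phi 180.1 n 0.0847 r 0.0004 z 0.0546 [0.3 0.3 1.2] F along push 0.4 Mz [ 0.03 -0.04 -0.01] [ 3.1412e+00 -6.0000e-04  3.8870e-01]
```

Emit:
arm_command --moves '[[[-0.002,0,0],[0,0,0],0],[[-0.004,0,0],[0,0,0],0],[[-0.006,0,0],[0,0,0],0],[[-0.008,0,0],[0,0,0],0],[[-0.01,0,0],[0,0,0],0]]'

```text
time: 11.8
tool_pos: [0.5921, 0.0263, 0.0544]
tool_rot: [3.141, -0.001, 0.389]
contact_force: [1.1, 0.6, 1.7]
opening: 0.0002
grip_force: 0.8
```

Emit:
arm_command --moves '[[[-0.001,0,0],[0,0,0],0],[[-0.002,0,0],[0,0,0],0],[[-0.003,0,0],[0,0,0],0],[[-0.003,0,0],[0,0,0],0],[[-0.003,0,0],[0,0,0],0]]'

```text
time: 12.3
tool_pos: [0.5891, 0.0251, 0.0541]
tool_rot: [3.142, 0.0, 0.389]
contact_force: [1.2, 0.2, -0.2]
opening: 0.0005
grip_force: 0.6
```

```bash
python3 -c "from h import *; where()"
```

```text
phi 180.1 n 0.0716 r 0.0003 z 0.0541 [ 1.2  0.2 -0.2] F along push 1.2 Mz [-0.01 -0.21  0.03] [3.1415e+00 3.0000e-04 3.8880e-01]
```

Still sliding (about 1.2 N); advance slowly until the stop is felt.

Emit:
arm_command --moves '[[[-0.0005,0,0],[0,0,0],0],[[-0.001,0,0],[0,0,0],0],[[-0.0015,0,0],[0,0,0],0],[[-0.002,0,0],[0,0,0],0],[[-0.002,0,0],[0,0,0],0]]'

```text
time: 12.8
tool_pos: [0.589, 0.0251, 0.0543]
tool_rot: [3.141, -0.004, 0.389]
contact_force: [7.6, 3.5, -4.3]
opening: 0.0004
grip_force: 4.3
```

```bash
python3 -c "from h import *; where()"
```

```text
phi 180.1 n 0.0715 r 0.0003 z 0.0543 [ 7.6  3.5 -4.3] F along push 8.3 Mz [ 0.66 -1.33 -0.  ] [ 3.1409 -0.0039  0.3886]
```

Emit:
arm_command --moves '[[[0.004,0,0],[0,0,0],0],[[0.009,0,-0.005],[0,0,0],0],[[0.012,0,-0.04],[0,0,0],0],[[0.012,0,-0.08],[0,0,0],0],[[0.012,0,-0.12],[0,0,0],0]]'

```text
time: 13.3
tool_pos: [0.5978, 0.029, 0.1754]
tool_rot: [-3.141, 0.002, 0.389]
contact_force: [1.2, 0.1, -0.0]
opening: 0.0002
grip_force: 0.0
```

Emit:
arm_command --moves '[[[-0.03,0.03,-0.02],[0,0,0],0],[[-0.06,0.07,-0.04],[0,0,0],0],[[-0.09,0.11,-0.04],[0,0,0],0],[[-0.12,0.15,-0.04],[0,0,0],0],[[-0.14,0.19,-0.04],[0,0,0],0]]'

```text
time: 13.8
tool_pos: [0.5394, -0.2014, 0.215]
tool_rot: [-3.141, 0.001, 0.389]
contact_force: [0.2, -1.0, 0.3]
opening: 0.0011
grip_force: 0.0
```

Emit:
arm_command --moves '[[[-0.02,0.03,0],[0,0,0],0],[[-0.04,0.06,0],[0,0,0],0],[[-0.06,0.1,0],[0,0,0],0],[[-0.06,0.12,0],[0,0,0],0],[[-0.06,0.12,0],[0,0,0],0]]'

```text
time: 14.3
tool_pos: [0.5303, -0.3363, 0.2137]
tool_rot: [-3.141, 0.001, 0.385]
contact_force: [0.1, 1.3, -0.1]
opening: 0.0006
grip_force: 0.0
```

Run:
```python
from h import *
import cv2
out=[]
for n,(x0,y0) in(("side",(340,215)),("top",(310,255))):
    im=robot.read_camera(n)[y0:y0+100,x0:x0+100,::-1]; im=cv2.resize(im,None,fx=4,fy=4,interpolation=cv2.INTER_CUBIC)
    for r,c in((.073,(255,0,255)),(.061,(0,0,255))):
        p=(proj(n,np.append(O+r*u(TH),.057))-[x0,y0]+.5)*4; cv2.circle(im,tuple(p.astype(int)),2,c,-1)
    p=(proj(n,np.append(O+.028*u(TH-np.pi/6),.08))-[x0,y0]+.5)*4; cv2.circle(im,tuple(p.astype(int)),2,(0,255,255),-1)
    out.append(im)
cv2.imwrite("pics/p3.png",np.hstack(out)); where()
```

```text
phi 180.1 n -0.1183 r 0.3097 z 0.2139 [-0.5  1.1  0.7] F along push -0.1 Mz [-0.02  0.01 -0.01] [-3.140e+00  7.000e-04  3.883e-01]
```

View pics/p3.png

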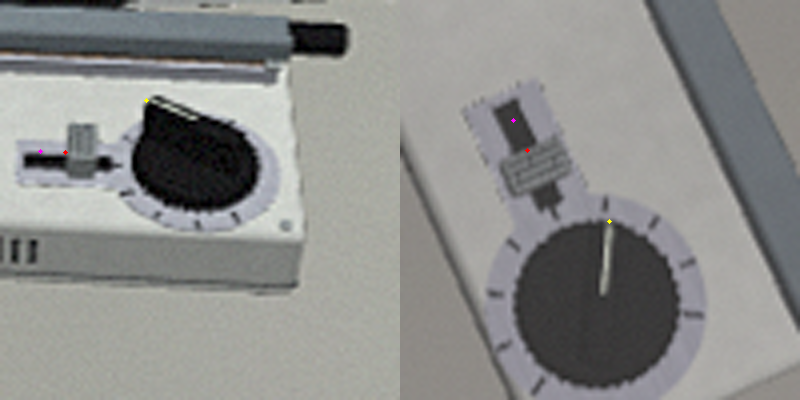

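The pointer is on the click-5 tick, with its tip at about (609,221) in the right-hand panel. The slide's rear face is at the predicted 12 mm home mark, at about (66,152) in the left-hand panel, and the hand is clear.

```bash
python3 -c "from cell import robot; print(robot.hand_in())"
```

```text
the job is handed in; nothing more can be done
None
```

I turned the dial exactly four clicks clockwise (click 1 to click 5), pushed the lock slide to its stop, moved the hand clear and handed the job in at about 14 s; the last pictures showed both in place, but the hand-in gave no verdict.

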